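Make up the right-handed and left-handed cooks' kits

ROBOT

A 6-joint arm with a two-finger parallel gripper is mounted at the origin on the work surface. World frame = base frame: x ahead of the robot, y to its left, z up, the work surface at z = 0. Lengths are in mm, angles in rad, forces in N, time in s.
With the tool pointing down it reaches from about 325 to 775 mm from the base axis. Payload 5.5 kg.
Tool frame: the origin (TCP) lies midway between the tips of the shut fingers; the grasp point (between the pads) lies 19 mm behind it; z points along the fingers, y is the line along which they close (so a half turn about z gives the same grasp; the last joint's range is limited). The gripper opens to 88 mm and grips with 3 to 60 N. Pads are 20 mm wide; open, the fingers measure 115 mm over their backs; the gripper's body (75 mm by 178 mm) begins 61 mm behind the grasp point.
Start: joints at [-0.057, 0.091, 1.231, -0, 1.82, -0.057], TCP at [600.014, -0.003, 222.631] pointing down, gripper open.
Joint ranges: [-2.87, 2.87], [-0.86, 2.18], [0.17, 2.46], [-1.51, 4.65], [0.06, 2.69], [-2.65, 2.65]. Speed limits (rad/s): [2.57, 2.57, 3.01, 3.14, 3.14, 3.14].

INTERFACE

Orientations are given as a rotation vector (axis times angle).
In Python, from workcell import telemetry, eyes, r gives the robot as it stands.
- The arm moves only by the tool drive_tool, never from a script. Its argument "increments" is text: rows parted by semicolons, each of 6 numbers parted by spaces: the shift along the tool's x, y, z normalised to -1 to 1, where 1 is 2.5 cm, then the turn, a rotation vector about the tool's x, y, z normalised to -1 to 1, where 1 is 0.12 rad. In form: dx dy dz rx ry rz; .... A call has 1 to 10 rows; each row shifts and turns the commanded pose from where the row before left it, along the tool's axes as they then stand; what a row does not reach is not made up. A row lasts 1/8 s, in which the tool goes at most 62.5 mm and 10.7 degrees, less where a joint would pass 70% of its speed; a pose out of reach is approached as far as the arm can. A call with a number of a shift or a turn outside -1 to 1 is refused whole. A call with a gripper value outside its range is refused whole. "hand" is the closure, from -1 (fully open) to 1 (shut), so that 0 is half open, set as the call begins (left out, the last holds). The fingers move at their own pace and stop on an object; "newtons" is the grip in N (left out, the last holds). Time passes only in rows, so rows that do not move let the fingers close. It gives the time, the measured TCP pose, the force, the opening and the grip force at its end, in the units of the state.
- telemetry.get_state(): the state, without advancing time (a new reading comes with each control period).
- eyes.capture(name): name is "scene" or "side" or "wrist"; returns a dict with "frame" (384x512x3 uint8, red, green, blue), "K" (3x3 intrinsics, pixels), "position" and "rotation" of the camera in the world. Camera axes: x right, y down, z forward; pixel columns grow to the right and rows downward; lengths in mm; the calibration is good to about 2 mm. The wrist camera is an equidistant fisheye: a pixel r from the principal point sees the ray r / f radians off the axis. A picture is of the moment at which its call begins. There is no depth.
- r.close_job(): hands the job in; it is judged then, once.
The state is a dict: "time_s": time; "joint_pos": joint angles; "qvel": joint speeds; "joint_efforts": joint torques, N m; "tcp_pos": TCP position; "eef_rot": TCP orientation; "force": force on the tool from outside, world axes, zero at the start; "torque": the same for the moment, N m; "opening": opening from 0.0 (shut) to 1.0 (fully open); "finger_force": force on a finger pad.
Only numpy, scipy, OpenCV 4.12 (cv2) and the standard library are available. Lean on these libraries where they do the work, as an engineer would, in place of code of your own. Each camera call takes 0.05 s, during which the arm holds its last target. There are 200 camera calls.

TASK

Make up two cooks' kits in the trays. The three-bay tray is for a right-handed cook: lay the right-handed pouring pan (lip on your left when the handle points at you) lengthways in the middle of the long bay, its handle along the bay, pointing either way, and stand the round cutter and the shaker in the two small bays, one in each, either way round. The two-bay tray is for a left-handed cook: lay the left-handed pan, the mirror image, in the same way in the long bay, and stand the square cutter in the other bay; leave the six-sided cutter and the white ramekin where they stand.

Things in the scene. Friction and masses are not known exactly. Their poses are not given: they have to be found in the camera images.
- tray_three: Fixed flat steel tray, 176 x 176 mm; walls 14 mm high, floor 3 mm thick. Origin: centre of underside. A 4 mm divider along x at y = +7 leaves a long bay 170 (x) x 90 mm on the -y side (centre x 0, y -40); on the +y side a second divider makes two small bays, 83 x 76 mm (centres x +43 and -43, y +47). THE THREE-BAY TRAY.
- tray_two: Fixed flat steel tray, 176 x 176 mm; walls 14 mm high, floor 3 mm thick. Origin: centre of underside. A 4 mm divider along x at y = +7 leaves a long bay 170 (x) x 90 mm on the -y side (centre x 0, y -40); on the +y side one undivided bay, 170 x 76 mm (centre x 0, y +47). THE TWO-BAY TRAY.
- pan_right: Small steel pouring pan: bowl 60 mm wide, 42 high; flat dark handle; 14 mm lip on the rim, square to the handle. 110 g. Origin: mid-length, at its base. x runs from handle end (-70 mm) to bowl (centre +40). Handle 10 mm wide, 5 thick, 34 above the base, free for x -70 to +10; grip across it near x = -12. RIGHT-HANDED: handle towards you, lip on your left (+y). Any yaw.
- pan_left: Small steel pouring pan: bowl 60 mm wide, 42 high; flat dark handle; 14 mm lip on the rim, square to the handle. 110 g. Origin: mid-length, at its base. x runs from handle end (-70 mm) to bowl (centre +40). Handle 10 mm wide, 5 thick, 34 above the base, free for x -70 to +10; grip across it near x = -12. LEFT-HANDED: handle towards you, lip on your right (-y). Any yaw.
- round_cutter: Loose among the small stock. Round steel pastry cutter: a plain tube open at both ends, 50 mm across, 45 mm high, wall 2.5 mm, 50 g. Origin: centre of the underside, z up.
- square_cutter: Loose among the small stock. Square steel pastry cutter: four upright walls, open at both ends, 46 x 46 mm, 45 mm high, wall 2.5 mm, 50 g. Origin: centre of the underside, z up, x and y square to the walls.
- shaker: Loose among the small stock. Solid-looking steel shaker with a darker domed cap with small holes: 42 mm across (43 at the cap, from 50 mm up), 66 mm high, 120 g. Origin: centre of the underside, z up.
- hex_cutter: Loose among the small stock. Six-sided steel pastry cutter, 50 mm across flats, 45 mm high, open at both ends. Not wanted. Origin: centre of the underside, z up.
- ramekin: Loose among the small stock. Small white ceramic bowl, 60 mm across the rim, 40 mm high. Not wanted. Origin: centre of the underside, z up.
Things that resemble listed ones, but are neither listed nor needed, are in the scene too. What is shaped like the round_cutter but pink or purple is not meant.

How it is judged:
By the outcome, as a careful person would: the job done as asked, in the order asked, and still so for the second after the job is handed in, with the robot touching nothing.
It also fails if it takes over 120 s, if anything falls off the work surface, if the arm or the gripper's body presses on something with over 40 N, if the wrist force passes 120 N, or if a joint passes its speed limit or range.

## Working session

There is one attempt and no reset: what is moved stays moved. The work goes in short steps, Python scripts to look and compute and a tool call to move; the robot and the scene stay as the last step left them, time stands still between calls to the robot, and variables do not carry over. Pictures are saved under pics/ and viewed, at most 14 in all, crops included, and the job is handed in when it is done.

Besides the shell and the picture viewer there is one more tool, called after ">>>" by a JSON object that holds its "method" and its "body", one argument or row to a line. drive_tool: Moves the arm, as the interface text tells. Scaled input: -1 to 1 covers 2.5 cm each way for a shift and 0.12 rad each way for a turn. Its arguments: {"type":"object","properties":{"increments":{"type":"string"},"hand":{"type":"number"},"newtons":{"type":"number"}},"required":["increments"]}

```bash
mkdir -p pics; ls; python3 - <<'E'
from workcell import telemetry, eyes, r
import cv2,pickle
d={}
for n in ["scene","side"]:
    c=eyes.capture(n); d[n]=c; print(n,c["K"].tolist(),c["position"],c["rotation"])
    cv2.imwrite(f"pics/{n}0.png",cv2.resize(c["frame"][:,:,::-1],(800,600),interpolation=cv2.INTER_CUBIC))
pickle.dump(d,open("d0.pkl","wb"))
s=telemetry.get_state(); print(s)
E
```

```text
pics
scene [[464.9834135236899, 0.0, 258.69065152362845], [0.0, 464.9834135236899, 203.14925460309615], [0.0, 0.0, 1.0]] [1056.86138626   56.66039816  982.79902613] [-1.87835437 -2.01024823  0.5289129 ]
side [[352.75322546183065, 0.0, 255.38246899259767], [0.0, 352.75322546183065, 193.25208177553034], [0.0, 0.0, 1.0]] [ 348.61502087 -662.65964294  616.88803134] [-2.26023571  0.28440898 -0.10920018]
{'time_s': 0.1, 'joint_pos': array([-5.67044980e-02,  9.18189153e-02,  1.23173689e+00,  5.81077131e-06,
        1.81978751e+00, -5.66660190e-02]), 'qvel': array([ 0.00017343, -0.00098788, -0.00251105, -0.00226908,  0.00099534,
        0.00054455]), 'joint_efforts': array([ 2.46603209e-03, -4.47854412e+01, -4.07573140e+01,  6.99365954e-02,
        2.83264846e-02, -6.35370566e-05]), 'tcp_pos': array([5.99747811e+02, 1.18099430e-02, 2.21614917e+02]), 'eef_rot': array([-2.22055607e+00, -2.22047379e+00,  1.82384026e-03]), 'force': array([ 0.23845904, -0.48739336, -0.65609161]), 'torque': array([0.01572214, 0.02270739, 0.00152464]), 'finger_force': 0.0, 'opening': 0.9976994460286666}
```

View pics/scene0.png

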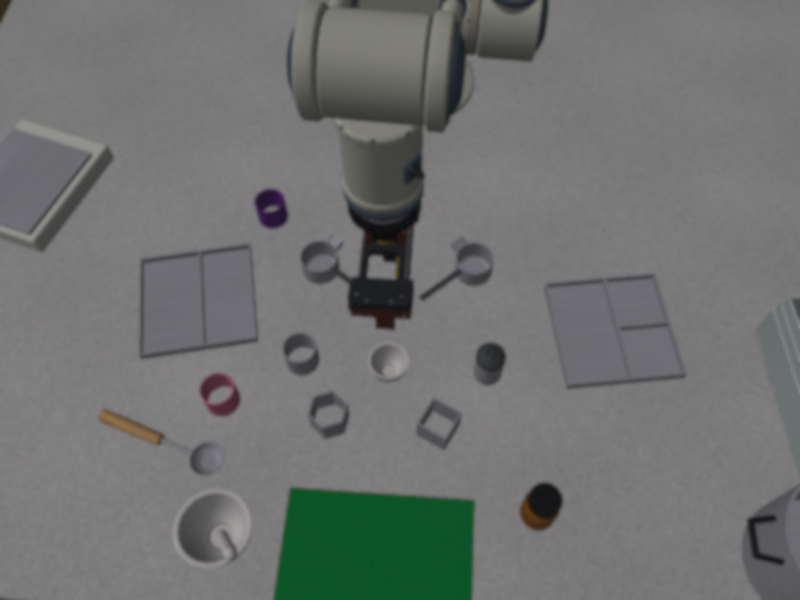

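View pics/side0.png

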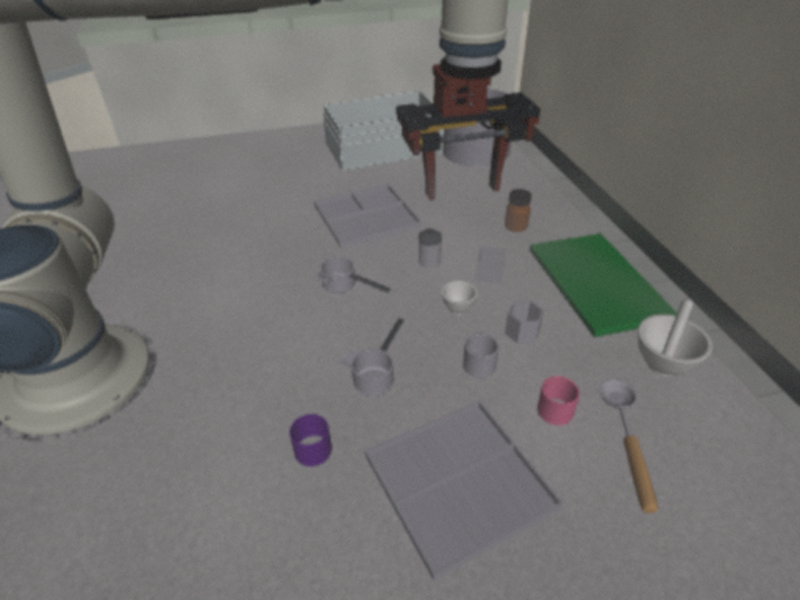

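The scene view shows:
- **Trays:** three-bay at about (615,330), two-bay at about (198,300).
- **Pans:** pan A with its bowl at (320,262), pan B with its bowl at (474,263).
- **Tubes:** grey (301,353), pink (219,394), purple (270,208). The grey one is the round cutter.
- **Other stock:** shaker (489,362), square cutter (439,424), hex cutter (328,414), ramekin (389,361). The amber jar at (541,505) is not the shaker.

I'll confirm these in one enlarged crop.

```bash
cat > h.py <<'E'
import numpy as np, cv2, pickle
from scipy.spatial.transform import Rotation as R
def ray(c,u,v):
    K=c["K"]; d=np.array([(u-K[0,2])/K[0,0],(v-K[1,2])/K[1,1],1.0])
    return np.array(c["position"]), R.from_rotvec(c["rotation"]).as_matrix()@d
def plane(c,u,v,z):
    p,d=ray(c,u,v); return (p+d*(z-p[2])/d[2])[:2]
def proj(c,P):
    q=R.from_rotvec(c["rotation"]).as_matrix().T@(np.array(P)-c["position"]); K=c["K"]
    return np.array([K[0,0]*q[0]/q[2]+K[0,2],K[1,1]*q[1]/q[2]+K[1,2]])
def two(c1,a,c2,b):
    p,d=ray(c1,*a); q,e=ray(c2,*b)
    s,t=np.linalg.lstsq(np.stack([d,-e],1),q-p,rcond=None)[0]
    return (p+s*d+q+t*e)/2, np.linalg.norm(p+s*d-q-t*e)
def crop(im,x0,y0,x1,y1,k,name):
    cv2.imwrite(name,cv2.resize(np.ascontiguousarray(im[y0:y1,x0:x1,::-1]),None,fx=k,fy=k,interpolation=cv2.INTER_CUBIC))
E
python3 - <<'E'
from h import *
d=pickle.load(open("d0.pkl","rb"))
f=cv2.convertScaleAbs(d["scene"]["frame"],alpha=1.4)
crop(f,165,145,345,290,4,"pics/c1.png")
a=cv2.resize(np.ascontiguousarray(f[150:260,80:180,::-1]),None,fx=4,fy=4,interpolation=cv2.INTER_CUBIC)
b=cv2.resize(np.ascontiguousarray(f[150:260,340:440,::-1]),None,fx=4,fy=4,interpolation=cv2.INTER_CUBIC)
cv2.imwrite("pics/c2.png",np.hstack([a,b]))
E
```

```text
(no output)
```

View pics/c1.png

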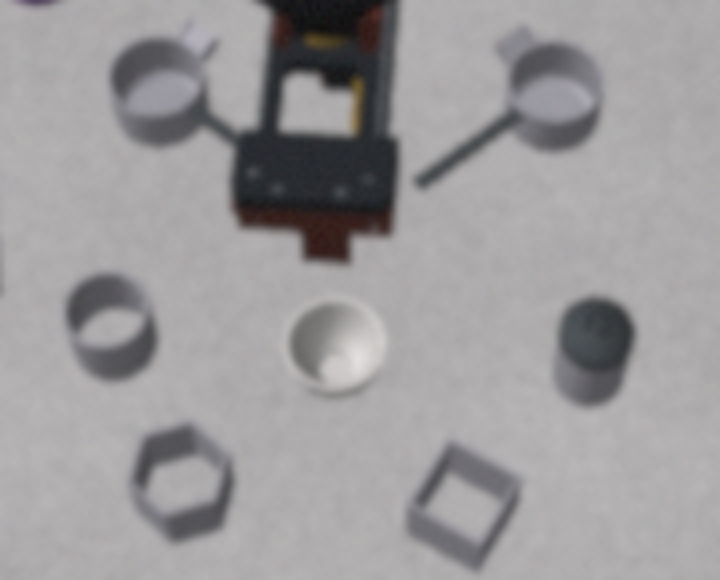

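View pics/c2.png

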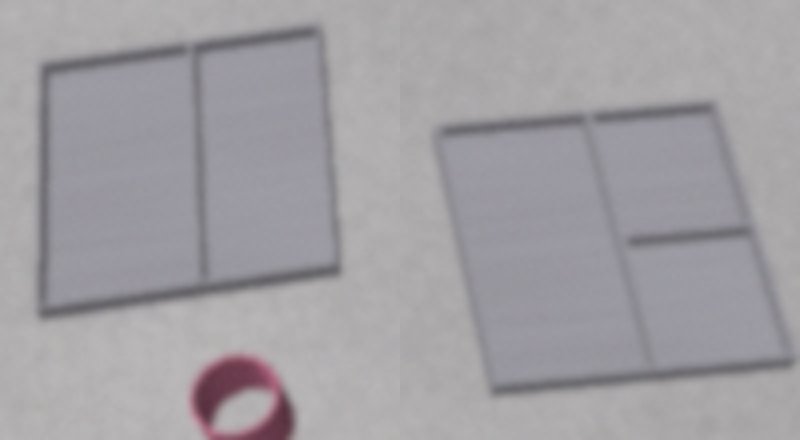

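The crop confirms each object (crop pixels):
- **Right-handed pan:** the pan with its bowl at (555,86) has its handle end at (420,183) and lip at (515,42). With the handle towards you the lip is on the left, so it is pan_right.
- **Left-handed pan:** the pan at (158,82) has its lip at (200,38), on the right, so it is pan_left.
- **Others:** the plain grey tube (110,320) is the round cutter. The hex cutter is at (182,480), the square cutter at (465,500), and the shaker with a dark dome is at (596,330).
- **Trays:** the wide bay is the left one in each.

```bash
python3 - <<'E'
from h import *
np.set_printoptions(precision=1,suppress=True)
d=pickle.load(open("d0.pkl","rb")); c=d["scene"]
P=lambda u,v,z,x0=165,y0=145:plane(c,x0+u/4-.4,y0+v/4-.4,z)
for n,u,v,z in [("pR bowl",556,87,42),("pR hend",418,184,37),("pR lip",515,42,42),("pL bowl",158,83,42),("pL lip",200,38,42),("pL h",235,138,37),
 ("round",110,318,45),("ramek",336,345,40),("shaker cap",597,335,60),("sq1",455,443,45),("sq2",521,484,45),("sq3",474,556,0),("sq3t",475,548,45),("sq4",408,513,45),("hex",183,480,45)]:
    print(n,P(u,v,z))
for n,x0,cs in [("two",80,[(44,64),(320,27),(340,268),(42,312)]),("three",340,[(36,130),(312,105),(393,358),(94,388)])]:
    q=np.array([P(u,v,14,x0,150) for u,v in cs]); print(n,q.tolist(),q.mean(0),[np.linalg.norm(q[i]-q[(i+1)%4]) for i in range(4)],[np.degrees(np.arctan2(*(q[(i+1)%4]-q[i])[::-1])) for i in range(4)])
E
```

```text
pR bowl [425.4 115.4]
pR hend [496.  36.]
pR lip [393.9  89.6]
pL bowl [ 438.2 -125.6]
pL lip [ 403.5 -103.9]
pL h [471.2 -75.4]
round [ 599.8 -131.9]
ramek [605.8  -3.8]
shaker cap [599.7 140.5]
sq1 [662.7  65.8]
sq2 [684.  102.3]
sq3 [710.1  80. ]
sq3t [721.6  79.2]
sq4 [704.5  42.8]
hex [693.9 -79.1]
two [[439.0607494547543, -414.866138000144], [399.98865932417664, -246.96486146028371], [569.4331477322164, -205.46725347339782], [609.4191530275498, -373.6221104267351]] [ 504.5 -310.2] [np.float64(172.3875485378414), np.float64(174.45195934839936), np.float64(172.84367658805385), np.float64(175.27993461416963)] [np.float64(103.10007741819413), np.float64(13.761103665154288), np.float64(-76.62390504702435), np.float64(-166.39047097499198)]
three [[445.5848112361091, 227.85276816321175], [416.3875263920394, 397.36781772540013], [585.5088207100559, 426.9235224674211], [615.535181077473, 256.3880395659951]] [515.8 327.1] [np.float64(172.01114344814096), np.float64(171.68445437662288), np.float64(173.15869381967676), np.float64(172.32930662904346)] [np.float64(99.77274077042632), np.float64(9.912924726332289), np.float64(-80.01422258650271), np.float64(-170.46873849241072)]
```

>>> {"method": "drive_tool", "body": {
  "increments": "0.52 -0.94 0.6 0 0 0;0.52 -0.94 0.6 0 0 0;0.52 -0.94 0.6 0 0 0;0.52 -0.94 0.6 0 0 0;0.52 -0.94 0.6 0 0 0;0.52 -0.94 0.6 0 0 0",
  "hand": -1,
  "newtons": 35
}}

```text
time_s: 0.85
tcp_pos: [458.0, 78.3, 131.6]
eef_rot: [-2.221, -2.221, 0.001]
force: [0.3, 0.4, -0.6]
opening: 0.998
finger_force: 0.0
```

>>> {"method": "drive_tool", "body": {
  "increments": "0 0 0.2 0 0 -1;0 0 0.2 0 0 -1;0 0 0.2 0 0 -1;0 0 0.2 0 0 -1;0 0 0.2 0 0 -1;0 0 0.2 0 0 -1;0 0 0 0 0 0"
}}

```text
time_s: 1.72
tcp_pos: [458.5, 78.0, 101.8]
eef_rot: [-1.297, -2.86, 0.001]
force: [-0.0, 0.1, -0.3]
opening: 0.998
finger_force: 0.0
```

```bash
cat > w.py <<'E'
import sys; from h import *
from workcell import telemetry, eyes
c=eyes.capture("wrist"); s=telemetry.get_state(); pickle.dump((c,s),open("w.pkl","wb"))
print(c["K"].tolist(),c["position"],c["rotation"],s["tcp_pos"])
M=R.from_rotvec(s["eef_rot"]).as_matrix(); print("tool y deg",np.degrees(np.arctan2(M[1,1],M[0,1])))
crop(c["frame"],0,0,512,384,1.5,sys.argv[1])
E
python3 w.py pics/w1.png
```

```text
[[297.3186396354542, 0.0, 259.6391924214957], [0.0, 297.3186396354542, 188.4556397451862], [0.0, 0.0, 1.0]] [410.82001113 132.52772819 265.19019501] [2.70204889 1.01567131 0.13620243] [458.71459097  77.95955801 102.22643547]
tool y deg 41.111131411079874
```

View pics/w1.png

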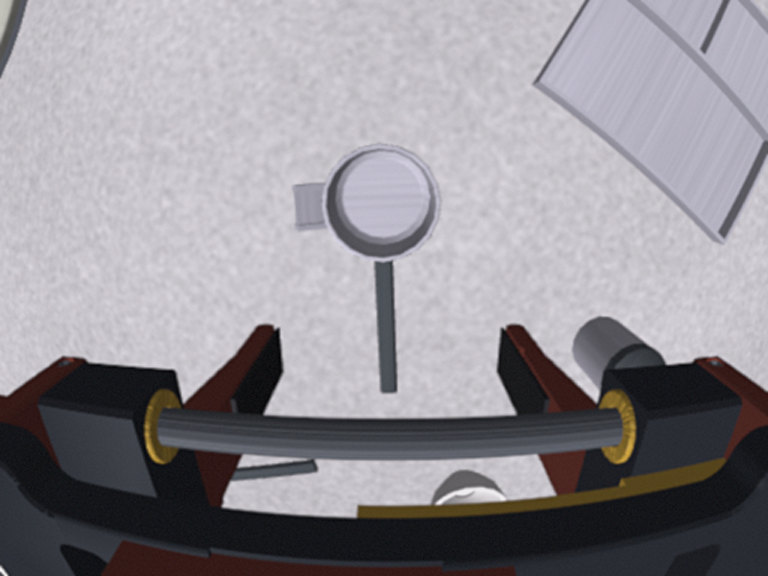

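The wrist view confirms pan_right: the handle points at the viewer (end at (389,391)), the lip at (308,205) is left of the bowl (382,202), and the handle lies along the pads.

```bash
cat >> h.py <<'E'
def wp(c,u,v,z,k=1.5):
    K=c["K"]; a=np.array([(u+.5)/k-.5-K[0,2],(v+.5)/k-.5-K[1,2]]); r=np.hypot(*a); t=r/K[0,0]
    d=R.from_rotvec(c["rotation"]).as_matrix()@np.array([*(a/max(r,1e-9)*np.sin(t)),np.cos(t)]); p=np.array(c["position"])
    return (p+d*(z-p[2])/d[2])[:2]
E
python3 - <<'E'
from h import *
c,s=pickle.load(open("w.pkl","rb"))
b=wp(c,382,202,42);e=wp(c,389,391,37)
print(b,e,np.linalg.norm(b-e),np.degrees(np.arctan2(*(b-e)[::-1])), b+(e-b)*52/110)
for q in [(540,82),(720,240)]: print(wp(c,*q,0),wp(c,*q,14))
E
```

```text
[420.64542366 115.18303379] [494.64819901  35.85313681] 108.48798696018675 133.01021617510108 [455.62855383  77.68162795]
[444.08010151 232.65454401] [442.32422488 227.36861924]
[620.85249175 263.1496855 ] [609.76439428 256.25385211]
```

>>> {"method": "drive_tool", "body": {
  "increments": "0 0 0.85 0 0 0;0 0 0.85 0 0 0;0 0 0.85 0 0 0;0 0 0.85 0 0 0;0 0 0 0 0 0"
}}

```text
time_s: 2.4
tcp_pos: [457.8, 77.9, 16.1]
eef_rot: [-1.298, -2.858, 0.003]
force: [-1.1, -0.6, 0.1]
opening: 1.001
finger_force: 0.0
```

>>> {"method": "drive_tool", "body": {
  "increments": "0 0 0 0 0 0;0 0 0 0 0 0;0 0 0 0 0 0;0 0 0 0 0 0;0 0 0 0 0 0;0 0 0 0 0 0;0 0 0 0 0 0;0 0 0 0 0 0",
  "hand": 1
}}

```text
time_s: 3.4
tcp_pos: [459.0, 78.0, 17.6]
eef_rot: [-1.296, -2.862, 0.0]
force: [0.1, -0.2, -0.9]
opening: 0.132
finger_force: 1.7
```

>>> {"method": "drive_tool", "body": {
  "increments": "0 0 0 0 0 0;0 0 -0.4 0 0 -0.95;0 0 -0.4 0 0 -0.95;0 0 -0.3 0 0 -0.95;0 0 -0.3 0 0 -0.95;0 0 -0.3 0 0 -0.95;0 0 -0.2 0 0 -0.95;0 0 -0.2 0 0 -0.95;0 0 -0.2 0 0 -0.95;0 0 -0.1 0 0 -0.95"
}}

```text
time_s: 4.65
tcp_pos: [459.0, 78.0, 77.6]
eef_rot: [0.281, -3.129, -0.0]
force: [0.1, 0.2, -2.5]
opening: 0.11
finger_force: 34.9
```

```bash
python3 w.py pics/w2.png
```

```text
[[297.3186396354542, 0.0, 259.6391924214957], [0.0, 297.3186396354542, 188.4556397451862], [0.0, 0.0, 1.0]] [387.24625239  64.48055448 240.97110855] [1.89346994 2.26639923 0.31021008] [459.09800911  78.01395414  77.9035466 ]
tool y deg 100.50489189307307
```

View pics/w2.png

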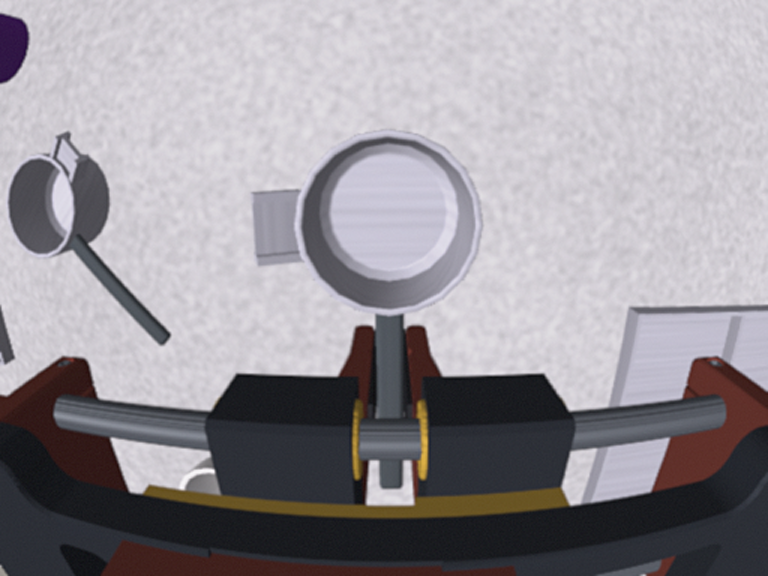

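Pan_right is held: the rim is centred at (390,221), the handle is between the pads, and the lip is at left.

```bash
python3 - <<'E'
from h import *
c,s=pickle.load(open("w.pkl","rb"))
b=wp(c,390,221,102); print(b, b-s["tcp_pos"][:2], np.linalg.norm(b-s["tcp_pos"][:2]))
c=pickle.load(open("d0.pkl","rb"))["side"] # predicted tray corners in the side view
from math import *
for n,cx,cy,a in [("two",504.5,-310.2,radians(13.5)),("three",516,327.1,radians(9.9))]:
  print(n,[np.round(1.5625*proj(c,[cx+cos(a)*x-sin(a)*y,cy+sin(a)*x+cos(a)*y,14])).tolist() for x,y in [(-88,-88),(-88,88),(88,88),(88,-88)]])
E
```

```text
[405.33279346  68.06554468] [-53.76521565  -9.94840946] 54.677868137935114
two [[435.0, 573.0], [366.0, 449.0], [481.0, 399.0], [565.0, 502.0]]
three [[342.0, 244.0], [315.0, 202.0], [390.0, 185.0], [424.0, 223.0]]
```

>>> {"method": "drive_tool", "body": {
  "increments": "-0.5 0.86 0 0 0 0;-0.5 0.86 0 0 0 0;-0.5 0.86 0 0 0 0;-0.5 0.86 0 0 0 0;-0.5 0.86 0 0 0 0;-0.5 0.86 0 0 0 0;-0.5 0.86 0 0 0 0;-0.5 0.86 0 0 0 0;-0.56 0.9 0 0 0 0.09;0 0 0 0 0 0"
}}

```text
time_s: 5.95
tcp_pos: [537.2, 290.6, 76.7]
eef_rot: [0.258, -3.13, 0.0]
force: [1.0, 0.4, -1.8]
opening: 0.105
finger_force: 34.9
```

```bash
python3 w.py pics/w3.png
```

```text
[[297.3186396354542, 0.0, 259.6391924214957], [0.0, 297.3186396354542, 188.4556397451862], [0.0, 0.0, 1.0]] [465.46936774 278.08736256 240.13702063] [1.90931957 2.25233199 0.30690954] [537.06340161 289.57762907  76.8029897 ]
tool y deg 99.41629991637777
```

View pics/w3.png

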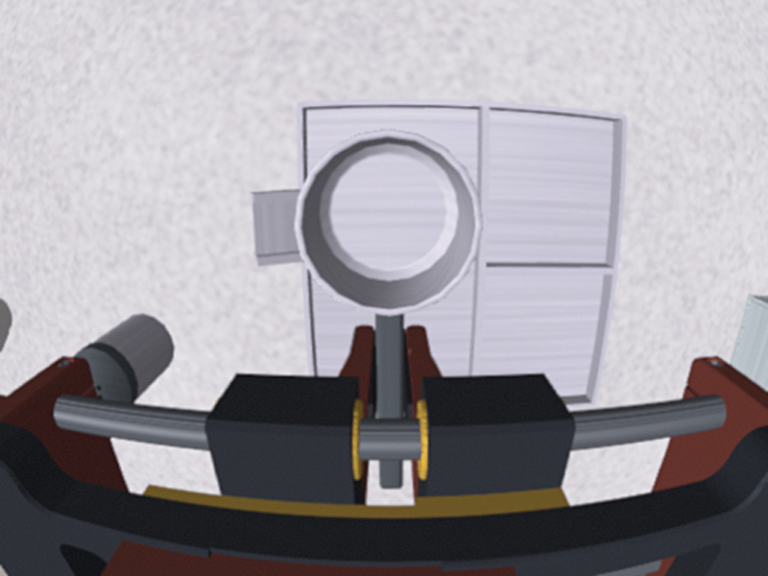

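The pan hangs over the long bay. The tray's near-robot corners show sharply at (302,103) and (624,117), so I'll recheck the tray pose from them.

```bash
python3 - <<'E'
from h import *
c,s=pickle.load(open("w.pkl","rb"))
q=[wp(c,*p,14) for p in [(302,103),(624,117),(594,403)]]
print(q); e=q[1]-q[0]; L=np.linalg.norm(e); y=e/L; x=np.array([y[1],-y[0]]); print(L,np.degrees(np.arctan2(*x[::-1])),np.linalg.norm(q[2]-q[1]),np.degrees(np.arctan2(*(q[2]-q[1])[::-1])))
o=(q[0]+q[1])/2+88*x; print("centre",o,"bay",o-40*y, "b1",o+43*x+47*y,o-43*x+47*y)
b=wp(c,390,221,101);print("bowl",b,"want bowl",o-40*y-40*x)
E
```

```text
[array([441.48488576, 229.61115499]), array([413.00991488, 399.84960555]), array([583.85423538, 429.50132428])]
172.60345887570023 9.495686336105065 173.39840330823708 9.84616470626516
centre [514.0416265 329.2480351] bay [520.64056051 289.7961141 ] b1 [548.6986941  382.69789632] [463.87706397 368.5101882 ]
bowl [483.47709036 281.37120511] want bowl [481.18863952 283.19718009]
```

>>> {"method": "drive_tool", "body": {
  "increments": "0 0 0.8 0 0 0;0 0 0.7 0 0 0;0 0 0.5 0 0 0;0 0 0.2 0 0 0;0 0 0.03 0 0 0;0 0 0 0 0 0"
}}

```text
time_s: 6.75
tcp_pos: [537.7, 289.5, 22.6]
eef_rot: [-0.258, 3.13, 0.001]
force: [-0.2, 0.1, -0.1]
opening: 0.105
finger_force: 34.9
```

>>> {"method": "drive_tool", "body": {
  "increments": "0 0 0 0 0 0;0 0 0 0 0 0;0 0 0 0 0 0;0 0 0 0 0 0",
  "hand": 0
}}

```text
time_s: 7.25
tcp_pos: [537.4, 289.4, 22.0]
eef_rot: [-0.258, 3.131, 0.0]
force: [0.7, 0.1, -0.4]
opening: 0.491
finger_force: 0.0
```

>>> {"method": "drive_tool", "body": {
  "increments": "0 0 -0.5 0 0 0;0 0 -1 0 0 0;0 0 -1 0 0 0;0 0 -1 0 0 0;0 0 -1 0 0 0"
}}

```text
time_s: 7.88
tcp_pos: [537.5, 289.4, 136.4]
eef_rot: [-0.258, 3.13, 0.001]
force: [1.1, 0.3, 0.3]
opening: 0.5
finger_force: 0.0
```

```bash
python3 w.py pics/w4.png
```

```text
[[297.3186396354542, 0.0, 259.6391924214957], [0.0, 297.3186396354542, 188.4556397451862], [0.0, 0.0, 1.0]] [465.36510791 276.87066786 299.62363399] [1.90864331 2.25097034 0.30961918] [538.74095179 290.03427748 140.71883949]
tool y deg 99.42089822000298
```

View pics/w4.png

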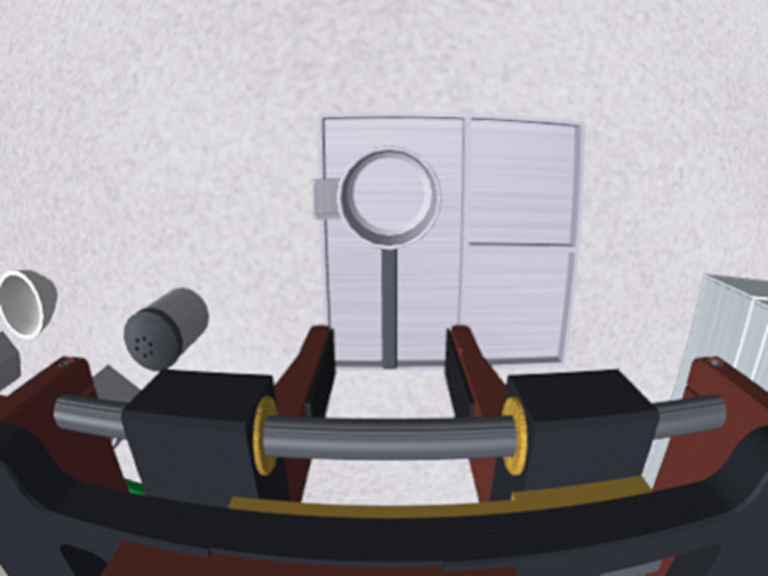

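Pan_right lies in the long bay, bowl (389,197), handle along the bay ending at (389,366). I'll check centring, and locate the shaker and the round cutter.

```bash
python3 - <<'E'
from h import *
c,s=pickle.load(open("w.pkl","rb"))
q=[wp(c,*p,14) for p in [(322,116),(581,124),(563,361),(330,361)]]
x=(q[2]-q[1]+q[3]-q[0]); x/=np.linalg.norm(x); y=np.array([-x[1],x[0]]); o=sum(q)/4
print(q,o,np.degrees(np.arctan2(*x[::-1])))
b=wp(c,389,197,45);e=wp(c,389,366,39.5)
for n,p in [("bowl",b),("hend",e)]: print(n,p,(p-o)@x,(p-o)@y)
print("small bays",o+43*x+47*y,o-43*x+47*y)
print("shaker cap",wp(c,152,340,66),"base",wp(c,188,308,0))
E
```

```text
[array([442.54909719, 230.11910828]), array([413.90834381, 398.71261548]), array([582.46652519, 428.16042991]), array([607.60712199, 257.95816595])] [511.63277205 328.73757991] 9.743514624679436
bowl [485.29447773 280.22397389] -34.16871332050819 -43.35636915351034
hend [591.9120139  297.87303439] 73.89777927209495 -44.00562532264239
small bays [546.05832309 382.33684702] [461.29885403 367.78238362]
shaker cap [590.82698066 146.28152787] base [592.35441322 142.61563338]
```

>>> {"method": "drive_tool", "body": {
  "increments": "0 -0.95 0 0 0 0;-0.1 -0.95 0 0 0 0;-0.1 -0.95 0 0 0 0;-0.1 -0.95 0 0 0 0;-0.1 -0.95 0 0 0 0;-0.1 -0.95 0 0 0 0;-0.1 -0.95 0 0 0 0;-0.1 -0.95 0 0 0 0;-0.1 -0.95 0 0 0 0;-0.1 -0.95 0 0 0 0",
  "hand": -1
}}

```text
time_s: 9.18
tcp_pos: [598.6, 58.0, 134.6]
eef_rot: [-0.258, 3.131, 0.0]
force: [0.3, 0.7, 0.2]
opening: 1.003
finger_force: 0.0
```

>>> {"method": "drive_tool", "body": {
  "increments": "-0.1 -0.95 0 0 0 0;-0.1 -0.95 0 0 0 0;-0.2 -0.95 0 0 0 0;-0.2 -0.95 0 0 0 0;-0.2 -0.95 0 0 0 0;-0.2 -0.95 0 0 0 0;-0.2 -0.95 0 0 0 0;-0.2 -0.95 0 0 0 0;0 0 0 0 0 0"
}}

```text
time_s: 10.3
tcp_pos: [664.3, -124.9, 133.8]
eef_rot: [0.254, -3.131, -0.0]
force: [-0.1, 0.1, -0.7]
opening: 1.003
finger_force: 0.0
```

```bash
python3 w.py pics/w5.png
```

```text
[[297.3186396354542, 0.0, 259.6391924214957], [0.0, 297.3186396354542, 188.4556397451862], [0.0, 0.0, 1.0]] [ 592.47682642 -137.2653892   297.15285692] [1.91183368 2.24957805 0.30713112] [ 664.13301186 -123.6631998   133.92138392]
tool y deg 99.34869556935988
```

View pics/w5.png

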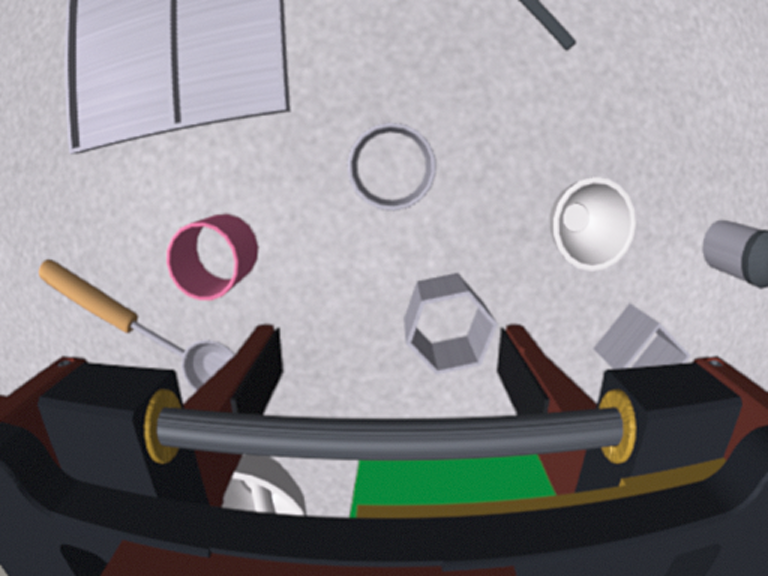

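The grey round cutter is at (393,167), with the ramekin at (595,222), the hex cutter at (450,322) and the pink tube at (213,257). Next I'll compute its position.

```bash
cat >> h.py <<'E'
def tool(s,dxy):
    M=R.from_rotvec(s["eef_rot"]).as_matrix(); return (M.T@np.array([*dxy,0]))[:2]/25
E
python3 - <<'E'
from h import *
c,s=pickle.load(open("w.pkl","rb"))
p=wp(c,394,167,45); print(p,wp(c,392,167,0),tool(s,p-s["tcp_pos"][:2]))
# shaker: base edges; pL handle end; hex
print("sh",wp(c,728,248,33),"pL hend",wp(c,570,45,37),"ram",wp(c,595,224,40))
E
```

```text
[ 594.54735225 -134.10701108] [ 595.13128177 -134.84360041] [2.81431716 0.03994283]
sh [596.83197808 121.18087166] pL hend [497.29084741 -41.08758492] ram [604.34901363  -5.04126865]
```

>>> {"method": "drive_tool", "body": {
  "increments": "0.93 0 0.5 0 0 0;0.93 0.02 0.5 0 0 0;0.93 0.02 0.5 0 0 0;0 0 0.9 0 0 0;0 0 0.9 0 0 0;0 0 0.9 0 0 0;0 0 0.45 0 0 0;0 0 0 0 0 0"
}}

```text
time_s: 11.35
tcp_pos: [594.6, -132.7, 17.5]
eef_rot: [0.259, -3.13, -0.001]
force: [-0.4, -0.0, 0.2]
opening: 0.996
finger_force: 0.0
```

>>> {"method": "drive_tool", "body": {
  "increments": "0 0 0 0 0 0;0 0 0 0 0 0;0 0 0 0 0 0;0 0 0 0 0 0;0 0 0 0 0 0;0 0 0 0 0 0",
  "hand": 1,
  "newtons": 20
}}

```text
time_s: 12.1
tcp_pos: [595.3, -133.5, 18.5]
eef_rot: [-0.258, 3.13, -0.001]
force: [-0.2, -1.8, 2.4]
opening: 0.576
finger_force: 20.0
```

>>> {"method": "drive_tool", "body": {
  "increments": "0 0 -0.4 0 0 0;0 0 -1 0 0 0;0 0 -1 0 0 0;0 0 -1 0 0 0;0 0 -0.6 0 0 0"
}}

```text
time_s: 12.72
tcp_pos: [595.5, -133.4, 120.1]
eef_rot: [-0.258, 3.129, -0.001]
force: [-0.4, 0.5, -0.8]
opening: 0.579
finger_force: 20.0
```

>>> {"method": "drive_tool", "body": {
  "increments": "-0.07 0.5 0 0 0 0;-0.07 0.95 0 0 0 0;-0.07 0.95 0 0 0 0;-0.07 0.95 0 0 0 0;-0.07 0.95 0 0 0 0;-0.07 0.95 0 0 0 0;-0.07 0.95 0 0 0 0;-0.07 0.95 0 0 0 0;-0.07 0.95 0 0 0 0;-0.07 0.95 0 0 0 0"
}}

```text
time_s: 13.98
tcp_pos: [573.8, 95.1, 116.4]
eef_rot: [0.26, -3.128, -0.001]
force: [0.5, -0.3, -0.0]
opening: 0.576
finger_force: 20.0
```

>>> {"method": "drive_tool", "body": {
  "increments": "-0.07 0.95 0 0 0 0;-0.07 0.95 0 0 0 0;-0.07 0.95 0 0 0 0;-0.07 0.95 0 0 0 0;-0.07 0.95 0 0 0 0;-0.07 0.95 0 0 0 0;-0.07 0.95 0 0 0 0;-0.07 0.95 0 0 0 0;-0.07 0.95 0 0 0 0;-0.07 0.95 0 0 0 0"
}}

```text
time_s: 15.22
tcp_pos: [553.2, 331.5, 117.8]
eef_rot: [0.258, -3.13, 0.0]
force: [0.2, 0.1, 0.1]
opening: 0.576
finger_force: 20.0
```

>>> {"method": "drive_tool", "body": {
  "increments": "-0.07 0.95 0 0 0 0;0 0.5 0 0 0 0;0 0 0 0 0 0;0 0 0 0 0 0"
}}

```text
time_s: 15.72
tcp_pos: [549.7, 365.3, 118.1]
eef_rot: [-0.257, 3.131, -0.001]
force: [0.6, -0.3, -0.6]
opening: 0.574
finger_force: 20.0
```

>>> {"method": "drive_tool", "body": {
  "increments": "-0.02 0.69 0 0 0 0;0 0 0.9 0 0 0;0 0 0.9 0 0 0;0 0 0.9 0 0 0;0 0 0.7 0 0 0;0 0 0.3 0 0 0;0 0 0.1 0 0 0;0 0 0 0 0 0"
}}

```text
time_s: 16.73
tcp_pos: [547.5, 383.3, 23.9]
eef_rot: [-0.258, 3.13, 0.001]
force: [0.1, -0.5, -0.9]
opening: 0.573
finger_force: 20.0
```

```bash
python3 w.py pics/w6.png
```

```text
[[297.3186396354542, 0.0, 259.6391924214957], [0.0, 297.3186396354542, 188.4556397451862], [0.0, 0.0, 1.0]] [475.44440434 370.66668295 187.17531402] [1.90884276 2.2509836  0.3097062 ] [547.64279145 383.29384537  24.19066121]
tool y deg 99.4176177812025
```

View pics/w6.png

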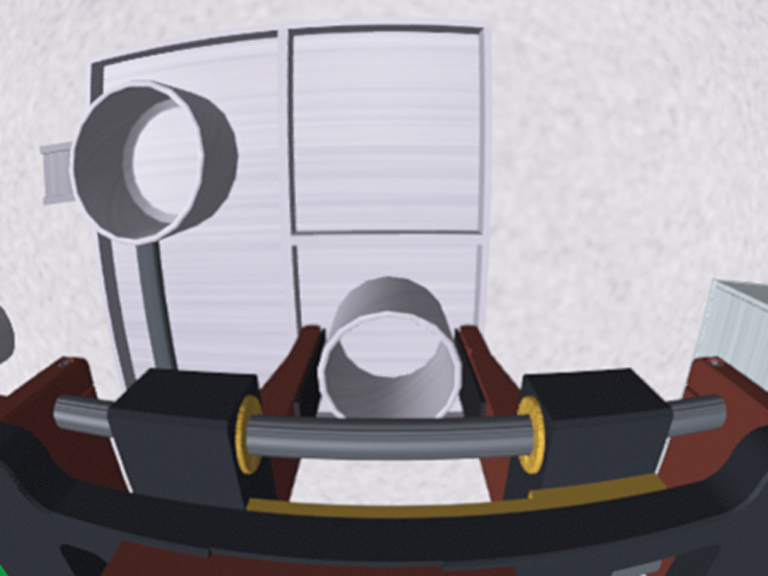

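>>> {"method": "drive_tool", "body": {
  "increments": "0 0 0.1 0 0 0;0 0 0 0 0 0"
}}

```text
time_s: 17.02
tcp_pos: [547.7, 383.3, 21.5]
eef_rot: [-0.258, 3.129, 0.001]
force: [0.6, 0.7, 1.7]
opening: 0.569
finger_force: 20.0
```

>>> {"method": "drive_tool", "body": {
  "increments": "0 0 0 0 0 0;0 0 0 0 0 0;0 0 0 0 0 0;0 0 -0.5 0 0 0;0 0 -1 0 0 0;0 0 -1 0 0 0;0 0 -1 0 0 0;0 0 -1 0 0 0",
  "hand": -0.44
}}

```text
time_s: 18.02
tcp_pos: [547.3, 383.1, 135.2]
eef_rot: [-0.258, 3.13, 0.001]
force: [0.4, 1.4, -0.4]
opening: 0.718
finger_force: 0.0
```

>>> {"method": "drive_tool", "body": {
  "increments": "-0.25 -1 0 0 0 0;-0.25 -1 0 0 0 0;-0.25 -1 0 0 0 0;-0.25 -1 0 0 0 0;-0.25 -1 0 0 0 0;-0.25 -1 0 0 0 0;-0.25 -1 0 0 0 0;-0.25 -1 0 0 0 0;-0.25 -1 0 0 0 0;-0.25 -1 0 0 0 0"
}}

```text
time_s: 19.27
tcp_pos: [650.2, 145.9, 134.4]
eef_rot: [-0.258, 3.13, 0.0]
force: [-0.5, 0.2, -0.3]
opening: 0.718
finger_force: 0.0
```

>>> {"method": "drive_tool", "body": {
  "increments": "0 -0.2 0 0 0 0;0 0 0 0 0 0",
  "hand": -1
}}

```text
time_s: 19.52
tcp_pos: [650.5, 142.0, 133.7]
eef_rot: [-0.257, 3.131, 0.001]
force: [0.7, 0.6, -0.4]
opening: 0.907
finger_force: 0.0
```

```bash
python3 - <<'E'
from h import *
c,s=pickle.load(open("w.pkl","rb"))
q=[wp(c,*p,14) for p in [(290,30),(485,30),(482,235),(294,235)]]; print("near bay",q,sum(q)/4)
E
python3 w.py pics/w7.png
```

```text
near bay [array([428.13164168, 323.6548213 ]), array([415.7676944 , 398.82971748]), array([497.44187323, 411.94070239]), array([509.6620599 , 338.00097781])] [462.7508173  368.10655474]
[[297.3186396354542, 0.0, 259.6391924214957], [0.0, 297.3186396354542, 188.4556397451862], [0.0, 0.0, 1.0]] [578.47406143 129.3973239  296.95811328] [1.90939649 2.25108842 0.3089471 ] [650.3305144  142.42764344 133.57299778]
tool y deg 99.44431859424988
```

View pics/w7.png

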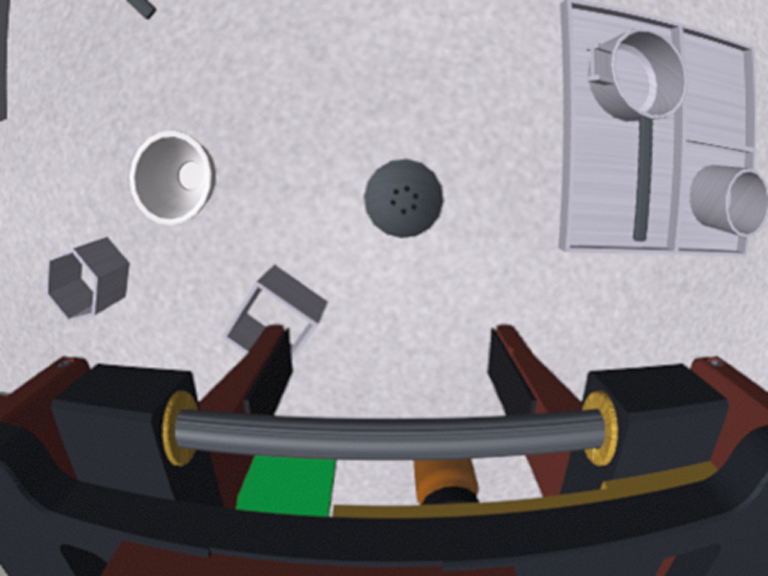

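The shaker is at (404,198) with the dome holes at (404,200). The round cutter stands in its bay at (728,200).

```bash
python3 - <<'E'
from h import *
c,s=pickle.load(open("w.pkl","rb"))
p=wp(c,404,199,58); print(p,tool(s,p-s["tcp_pos"][:2]))
E
```

```text
[596.74762463 140.62443195] [2.12609951 0.28054375]
```

>>> {"method": "drive_tool", "body": {
  "increments": "0.71 0.1 0 0 0 0;0.71 0.1 0 0 0 0;0.71 0.08 0.2 0 0 0;0 0 0.9 0 0 0;0 0 0.9 0 0 0;0 0 0.9 0 0 0;0 0 0.9 0 0 0;0 0 0.5 0 0 0;0 0 0.08 0 0 0;0 0 0 0 0 0"
}}

```text
time_s: 20.82
tcp_pos: [597.3, 140.2, 24.5]
eef_rot: [-0.258, 3.13, 0.0]
force: [-0.0, 0.7, 0.8]
opening: 1.002
finger_force: 0.0
```

>>> {"method": "drive_tool", "body": {
  "increments": "0 0 0 0 0 0;0 0 0 0 0 0;0 0 0 0 0 0;0 0 0 0 0 0;0 0 0 0 0 0;0 0 0 0 0 0;0 0 0 0 0 0",
  "hand": 1,
  "newtons": 25
}}

```text
time_s: 21.7
tcp_pos: [596.9, 139.9, 23.7]
eef_rot: [-0.258, 3.131, 0.0]
force: [-1.0, -1.1, 0.4]
opening: 0.477
finger_force: 25.0
```

>>> {"method": "drive_tool", "body": {
  "increments": "0 0 -0.4 0 0 0;0 0 -1 0 0 0;0 0 -1 0 0 0;0 0 -1 0 0 0;0 0 -0.6 0 0 0;0 0 0 0 0 0"
}}

```text
time_s: 22.45
tcp_pos: [597.6, 139.9, 125.2]
eef_rot: [-0.258, 3.128, 0.0]
force: [-0.5, -0.5, -1.4]
opening: 0.479
finger_force: 25.0
```

>>> {"method": "drive_tool", "body": {
  "increments": "0.35 0.5 0 0 0 0;0.35 0.93 0 0 0 0;0.35 0.93 0 0 0 0;0.35 0.93 0 0 0 0;0.35 0.93 0 0 0 0;0.35 0.93 0 0 0 0;0.35 0.93 0 0 0 0;0.35 0.93 0 0 0 0;0.35 0.93 0 0 0 0;0.35 0.93 0 0 0 0"
}}

```text
time_s: 23.7
tcp_pos: [472.3, 345.1, 121.9]
eef_rot: [0.259, -3.128, 0.002]
force: [0.5, 0.5, -2.1]
opening: 0.478
finger_force: 25.0
```

>>> {"method": "drive_tool", "body": {
  "increments": "0.32 0.6 0 0 0 0;0 0.4 0 0 0 0;0 0 0 0 0 0"
}}

```text
time_s: 24.08
tcp_pos: [462.1, 367.9, 123.2]
eef_rot: [0.259, -3.131, 0.001]
force: [0.2, 0.1, -1.6]
opening: 0.475
finger_force: 25.0
```

>>> {"method": "drive_tool", "body": {
  "increments": "0 0 0.9 0 0 0;0 0 0.9 0 0 0;0 0 0.9 0 0 0;0 0 0.7 0 0 0;0 0 0.36 0 0 0;0 0 0.1 0 0 0;0 0 0 0 0 0"
}}

```text
time_s: 24.95
tcp_pos: [462.7, 367.8, 27.8]
eef_rot: [-0.258, 3.13, 0.001]
force: [0.8, -0.6, -1.7]
opening: 0.48
finger_force: 25.0
```

>>> {"method": "drive_tool", "body": {
  "increments": "0 0 0 0 0 0;0 0 0 0 0 0"
}}

```text
time_s: 25.2
tcp_pos: [462.6, 367.9, 27.8]
eef_rot: [-0.258, 3.13, 0.001]
force: [0.2, 0.6, -1.8]
opening: 0.477
finger_force: 25.0
```

>>> {"method": "drive_tool", "body": {
  "increments": "0 0 0.05 0 0 0;0 0 0 0 0 0"
}}

```text
time_s: 25.45
tcp_pos: [462.6, 367.9, 26.6]
eef_rot: [-0.258, 3.13, 0.001]
force: [-0.2, -0.0, 3.5]
opening: 0.479
finger_force: 25.0
```

>>> {"method": "drive_tool", "body": {
  "increments": "0 0 0 0 0 0;0 0 0 0 0 0;0 0 0 0 0 0;0 0 -0.4 0 0 0;0 0 -0.8 0 0 0;0 0 -1 0 0 0;0 0 -1 0 0 0;0 0 -1 0 0 0",
  "hand": -0.24
}}

```text
time_s: 26.45
tcp_pos: [462.6, 367.8, 133.8]
eef_rot: [-0.258, 3.129, 0.002]
force: [0.7, -0.2, 0.4]
opening: 0.619
finger_force: 0.0
```

>>> {"method": "drive_tool", "body": {
  "increments": "0 0 -0.2 0 0 0.97;0 0 0 0 0 0.97;0 0 0 0 0 0.97;0 0 0 0 0 0.97;0 0 0 0 0 0.97;0 0 0 0 0 0.97;0 0 0 0 0 0.97;0 0 0 0 0 0.97;0 0 0 0 0 0.97;0 0 0 0 0 0.97"
}}

```text
time_s: 27.7
tcp_pos: [462.6, 367.9, 138.0]
eef_rot: [1.51, 2.754, 0.003]
force: [-0.1, 0.9, 0.5]
opening: 0.62
finger_force: 0.0
```

>>> {"method": "drive_tool", "body": {
  "increments": "0 0 0 0 0 0.97;0 0 0 0 0 0.97;0 0 0 0 0 0.97;0 0 0 0 0 0.97;0 0 0 0 0 0.97;0 0 0 0 0 0.97;0 0 0 0 0 0.97;0 0 0 0 0 0.97;0 0 0 0 0 0.97;0 0 0 0 0 0.97",
  "hand": -1
}}

```text
time_s: 28.95
tcp_pos: [462.6, 367.9, 138.0]
eef_rot: [-2.776, -1.47, -0.003]
force: [0.4, 0.5, -0.6]
opening: 1.001
finger_force: 0.0
```

```bash
python3 - <<'E'
from h import *
from workcell import telemetry
s=telemetry.get_state(); print(s["joint_pos"],s["tcp_pos"],tool(s,np.array([466,-86])-s["tcp_pos"][:2]))
E
```

```text
[6.14254054e-01 6.44460538e-02 1.40816734e+00 4.58697379e-05
 1.66675781e+00 1.21088077e+00] [462.61117491 367.89054979 137.9971599 ] [-14.94283699  10.31290679]
```

>>> {"method": "drive_tool", "body": {
  "increments": "-0.88 0.6 0 0 0 0;-0.88 0.6 0 0 0 0;-0.88 0.6 0 0 0 0;-0.88 0.6 0 0 0 0;-0.88 0.6 0 0 0 0;-0.88 0.6 0 0 0 0;-0.88 0.6 0 0 0 0;-0.88 0.6 0 0 0 0;-0.88 0.6 0 0 0 0;-0.88 0.6 0 0 0 0"
}}

```text
time_s: 30.2
tcp_pos: [464.1, 100.6, 138.0]
eef_rot: [2.773, 1.475, 0.004]
force: [-0.4, 0.5, 0.1]
opening: 0.999
finger_force: 0.0
```

>>> {"method": "drive_tool", "body": {
  "increments": "-0.88 0.6 0.2 0 0 0;-0.88 0.6 0.2 0 0 0;-0.88 0.6 0.2 0 0 0;-0.88 0.6 0.2 0 0 0;-0.88 0.6 0.2 0 0 0;-0.88 0.6 0.2 0 0 0;-0.88 0.6 0.2 0 0 0;0 0.1 0 0 0 0;0 0 0 0 0 0"
}}

```text
time_s: 31.32
tcp_pos: [467.4, -86.1, 102.1]
eef_rot: [2.773, 1.475, 0.002]
force: [-0.4, 0.8, 0.5]
opening: 0.997
finger_force: 0.0
```

```bash
python3 w.py pics/w8.png
```

```text
[[297.3186396354542, 0.0, 259.6391924214957], [0.0, 297.3186396354542, 188.4556397451862], [0.0, 0.0, 1.0]] [508.28525085 -25.9173176  265.47488096] [ 2.75613147 -0.84198116 -0.1140702 ] [467.30016615 -85.79918042 101.89544271]
tool y deg -33.94075355791128
```

View pics/w8.png

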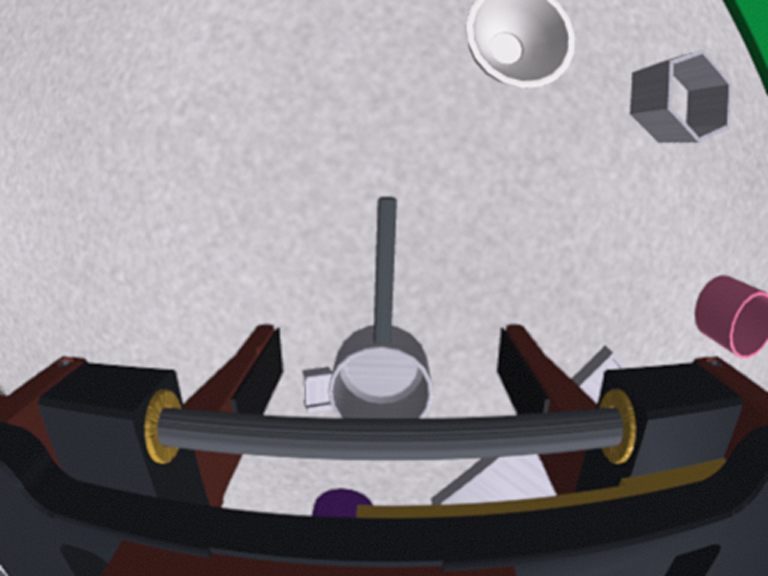

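The handle end is at (387,199), pointing away, with the bowl at (381,385) and the lip at (318,388). Turned with the handle towards you, the lip is on the right, so this is pan_left.

```bash
python3 - <<'E'
from h import *
c,s=pickle.load(open("w.pkl","rb"))
b=wp(c,381,394,42);e=wp(c,387,199,38); g=wp(c,382,338,37)
print(b,e,g,np.linalg.norm(b-e),np.linalg.norm(g-e),np.degrees(np.arctan2(*(g-e)[::-1])))
u=(g-e)/np.linalg.norm(g-e); t=e+58*u; print(t,tool(s,t-s["tcp_pos"][:2]))
c0=pickle.load(open("d0.pkl","rb"))["scene"]
E
```

```text
[ 432.92754727 -128.84129005] [496.8109933  -40.47420971] [ 451.84993959 -102.02905366] 109.0405225854183 76.22660405043439 -126.14523939826913
[462.60061298 -87.31062586] [-0.15511365 -0.12219706]
```

>>> {"method": "drive_tool", "body": {
  "increments": "-0.12 -0.1 0.4 0 0 0.29;0 0 0.85 0 0 0;0 0 0.85 0 0 0;0 0 0.85 0 0 0;0 0 0.4 0 0 0;0 0 0.05 0 0 0;0 0 0 0 0 0"
}}

```text
time_s: 32.25
tcp_pos: [463.6, -87.5, 16.6]
eef_rot: [2.798, 1.427, 0.001]
force: [-0.1, 0.7, 0.8]
opening: 1.001
finger_force: 0.0
```

>>> {"method": "drive_tool", "body": {
  "increments": "0 0 0 0 0 0;0 0 0 0 0 0;0 0 0 0 0 0;0 0 0 0 0 0;0 0 0 0 0 0;0 0 0 0 0 0;0 0 0 0 0 0;0 0 0 0 0 0;0 0 0 0 0 0",
  "hand": 1,
  "newtons": 35
}}

```text
time_s: 33.38
tcp_pos: [463.2, -87.5, 15.9]
eef_rot: [2.799, 1.427, 0.0]
force: [-0.1, -0.5, 0.8]
opening: 0.108
finger_force: 35.0
```

>>> {"method": "drive_tool", "body": {
  "increments": "0 0 -0.4 0 0 0;0 0 -0.4 0 0 0.98;0 0 -0.4 0 0 0.98;0 0 -0.4 0 0 0.98;0 0 -0.3 0 0 0.98;0 0 -0.3 0 0 0.98;0 0 -0.2 0 0 0.98;0 0 0 0 0 0"
}}

```text
time_s: 34.38
tcp_pos: [463.6, -87.6, 76.9]
eef_rot: [3.119, 0.374, 0.002]
force: [0.2, -0.1, -1.0]
opening: 0.108
finger_force: 35.0
```

```bash
python3 - <<'E'
from h import *
from workcell import telemetry
s=telemetry.get_state(); M=R.from_rotvec(s["eef_rot"]).as_matrix(); print("ty",np.degrees(np.arctan2(M[1,1],M[0,1])),s["opening"])
a=np.radians(13.6); x=np.array([np.cos(a),np.sin(a)]); y=np.array([-x[1],x[0]]); o=np.array([504,-310.])
bay=o-40*y; t=bay+12.5*x; print(bay,t,s["tcp_pos"],tool(s,t-s["tcp_pos"][:2]))
E
```

```text
ty -76.32618687651208 0.10837589587800768
[ 513.40568452 -348.87844002] [ 525.55519703 -345.93916361] [463.57138955 -87.57892721  76.88368422] [-0.03392177 10.62760588]
```

>>> {"method": "drive_tool", "body": {
  "increments": "0 0.5 0 0 0 0;0 0.98 0 0 0 0;0 0.98 0 0 0 0;0 0.98 0 0 0 0;0 0.98 0 0 0 0;0 0.98 0 0 0 0;0 0.98 0 0 0 0;0 0.98 0 0 0 0;0 0.98 0 0 0 0;0 0.98 0 0 0 0"
}}

```text
time_s: 35.62
tcp_pos: [517.8, -315.5, 75.2]
eef_rot: [-3.119, -0.374, 0.001]
force: [0.4, 0.3, -0.7]
opening: 0.109
finger_force: 35.0
```

>>> {"method": "drive_tool", "body": {
  "increments": "-0.03 0.8 0 0 0 0;0 0.5 0 0 0 0;0 0 0 0 0 0;0 0 0 0 0 0"
}}

```text
time_s: 36.12
tcp_pos: [524.8, -345.3, 75.7]
eef_rot: [-3.119, -0.373, 0.0]
force: [0.1, -0.7, -1.1]
opening: 0.105
finger_force: 35.0
```

```bash
python3 - <<'E'
from h import *
c=dict(K=np.array([[297.32,0,259.64],[0,297.32,188.456],[0,0,1]]),position=[592.47682642,-137.2653892,297.15285692],rotation=[1.91183368,2.24957805,0.30713112])
for p in [(73,149),(289,109)]: print(p,wp(c,*p,14),wp(c,*p,0))
E
python3 w.py pics/w9.png
```

```text
(73, 149) [ 605.11833925 -375.6180047 ] [ 605.74337684 -387.40293476]
(289, 109) [ 567.19199806 -205.62748161] [ 565.94183374 -209.00752624]
[[297.3186396354542, 0.0, 259.6391924214957], [0.0, 297.3186396354542, 188.4556397451862], [0.0, 0.0, 1.0]] [ 596.24498907 -328.58401342  238.99662056] [ 2.29509531 -1.80388141 -0.24875221] [ 524.88745034 -345.11416314   75.83974666]
tool y deg -76.34146359717089
```

View pics/w9.png

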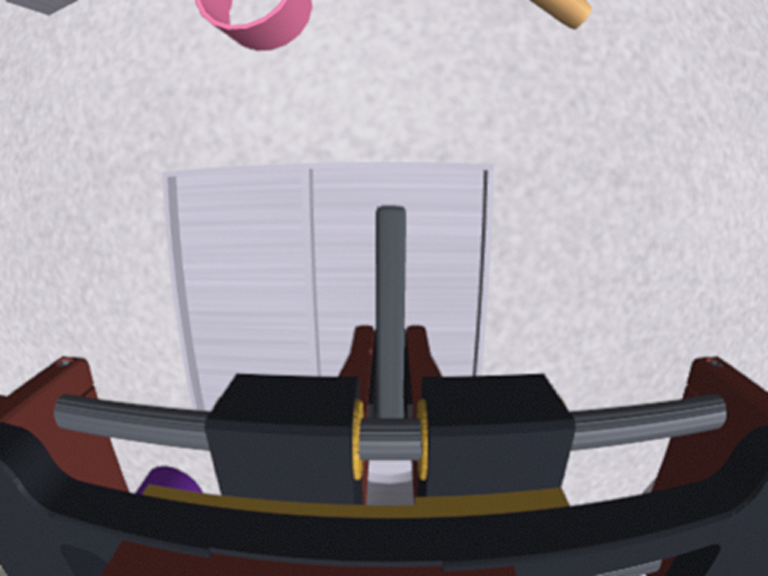

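The pan is over the two-bay tray's long bay. The tray's far outer corners are at (164,172) and (492,164), and the handle end is at (390,207).

```bash
python3 - <<'E'
from h import *
c,s=pickle.load(open("w.pkl","rb"))
q=[wp(c,*p,14) for p in [(164,172),(492,164)]]; e=q[0]-q[1]; L=np.linalg.norm(e); y=e/L; x=np.array([y[1],-y[0]])
o=(q[0]+q[1])/2-88*x; h=wp(c,390,206,98)
print(q,L,np.degrees(np.arctan2(*x[::-1])),o,"hend",h,(h-o)@x,(h-o)@y,"tcp",(s["tcp_pos"][:2]-o)@x,(s["tcp_pos"][:2]-o)@y, "bay2",o+47*y)
E
```

```text
[array([ 567.20402188, -208.43173444]), array([ 608.36109738, -378.51990514])] 174.99683047432288 13.602678351878538 [ 502.25095897 -314.17232403] hend [ 582.5983876  -331.69301874] 73.97303462821203 -35.92595409634859 tcp 14.724402684240697 -35.397741667183446 bay2 [ 491.19714421 -268.49067367]
```

>>> {"method": "drive_tool", "body": {
  "increments": "-0.12 0.1 0.5 0 0 0;0 0 0.7 0 0 0;0 0 0.6 0 0 0;0 0 0.3 0 0 0;0 0 0.12 0 0 0;0 0 0.03 0 0 0;0 0 0 0 0 0"
}}

```text
time_s: 37.05
tcp_pos: [522.9, -349.1, 20.3]
eef_rot: [3.119, 0.372, 0.001]
force: [-0.8, -0.4, -0.7]
opening: 0.106
finger_force: 35.0
```

>>> {"method": "drive_tool", "body": {
  "increments": "0 0 0 0 0 0;0 0 0 0 0 0"
}}

```text
time_s: 37.3
tcp_pos: [522.7, -349.0, 20.0]
eef_rot: [3.119, 0.372, 0.001]
force: [-0.8, 0.1, -2.0]
opening: 0.106
finger_force: 35.0
```

>>> {"method": "drive_tool", "body": {
  "increments": "0 0 0.03 0 0 0;0 0 0 0 0 0"
}}

```text
time_s: 37.55
tcp_pos: [522.7, -348.9, 19.0]
eef_rot: [3.119, 0.372, 0.0]
force: [0.2, 0.4, -1.1]
opening: 0.107
finger_force: 35.0
```

>>> {"method": "drive_tool", "body": {
  "increments": "0 0 0 0 0 0;0 0 0 0 0 0;0 0 0 0 0 0;0 0 0 0 0 0;0 0 -0.5 0 0 0;0 0 -1 0 0 0;0 0 -1 0 0 0;0 0 -1 0 0 0;0 0 -1 0 0 0",
  "hand": 0
}}

```text
time_s: 38.67
tcp_pos: [522.7, -348.9, 133.4]
eef_rot: [3.119, 0.372, 0.001]
force: [-0.5, 1.1, 0.3]
opening: 0.498
finger_force: 0.0
```

>>> {"method": "drive_tool", "body": {
  "increments": "0 0 0 0 0 -0.98;0 0 0 0 0 -0.98;0 0 0 0 0 -0.98;0 0 0 0 0 -0.98;0 0 0 0 0 -0.98;0 0 0 0 0 -0.98;0 0 0 0 0 -0.98;0 0 0 0 0 0",
  "hand": -1
}}

```text
time_s: 39.67
tcp_pos: [522.7, -349.0, 132.4]
eef_rot: [2.71, 1.587, 0.001]
force: [-0.6, -0.1, 1.3]
opening: 1.0
finger_force: 0.0
```

```bash
python3 - <<'E'
from h import *
from workcell import telemetry
s=telemetry.get_state(); M=R.from_rotvec(s["eef_rot"]).as_matrix(); print("ty",np.degrees(np.arctan2(M[1,1],M[0,1])),s["tcp_pos"])
print(tool(s,np.array([689.7,71.5])-s["tcp_pos"][:2]))
E
```

```text
ty -29.284285343549268 [ 522.72196829 -348.96650731  132.40704645]
[17.93634015 -2.40118007]
```

>>> {"method": "drive_tool", "body": {
  "increments": "0.94 -0.13 0 0 0 0;0.94 -0.13 0 0 0 0;0.94 -0.13 0 0 0 0;0.94 -0.13 0 0 0 0;0.94 -0.13 0 0 0 0;0.94 -0.13 0 0 0 0;0.94 -0.13 0 0 0 0;0.94 -0.13 0 0 0 0;0.94 -0.13 0 0 0 0;0.94 -0.13 0 0 0 0"
}}

```text
time_s: 40.92
tcp_pos: [609.3, -125.2, 131.6]
eef_rot: [-2.709, -1.59, -0.0]
force: [0.9, 0.5, 0.5]
opening: 1.002
finger_force: 0.0
```

>>> {"method": "drive_tool", "body": {
  "increments": "0.94 -0.13 0 0 0 0;0.94 -0.13 0 0 0 0;0.94 -0.13 0 0 0 0;0.94 -0.12 0 0 0 0;0.94 -0.12 0 0 0 0;0.94 -0.12 0 0 0 0;0.94 -0.12 0 0 0 0;0.94 -0.12 0 0 0 0;1 -0.12 0 0 0 0;0 0 0 0 0 0"
}}

```text
time_s: 42.18
tcp_pos: [689.1, 73.6, 130.9]
eef_rot: [-2.708, -1.592, 0.0]
force: [-0.4, 0.2, -1.0]
opening: 0.998
finger_force: 0.0
```

```bash
python3 - <<'E'
from h import *
from workcell import telemetry,eyes
s=telemetry.get_state(); print(s["tcp_pos"],tool(s,np.array([689.7,71.5])-s["tcp_pos"][:2]))
c=eyes.capture("scene"); pickle.dump(c,open("s1.pkl","wb"))
d=pickle.load(open("d0.pkl","rb"))["scene"]["frame"]
# square cutter still where it was? fit min-area rect on dark steel pixels (before the arm came over)
g=cv2.cvtColor(d,cv2.COLOR_RGB2GRAY)[250:292,262:300]; m=(g<np.median(g)-18).astype(np.uint8)
k=max(cv2.findContours(m,cv2.RETR_EXTERNAL,cv2.CHAIN_APPROX_NONE)[0],key=cv2.contourArea); print(cv2.boundingRect(k),cv2.minAreaRect(k))
E
```

```text
[689.08743315  73.5918235  130.90990178] [-0.06120982  0.06208783]
(4, 6, 29, 32) ((18.400001525878906, 21.200000762939453), (24.149532318115234, 25.938386917114258), 26.56505012512207)
```

>>> {"method": "drive_tool", "body": {
  "increments": "-0.06 0.06 0.9 0 0 0;0 0 0.9 0 0 0;0 0 0.9 0 0 0;0 0 0.9 0 0 0;0 0 0.7 0 0 0;0 0 0.2 0 0 0;0 0 0.04 0 0 0;0 0 0 0 0 0"
}}

```text
time_s: 43.22
tcp_pos: [689.9, 69.5, 19.1]
eef_rot: [2.709, 1.589, 0.002]
force: [0.3, 0.4, 0.2]
opening: 1.004
finger_force: 0.0
```

>>> {"method": "drive_tool", "body": {
  "increments": "0 0 0 0 0 0;0 0 0 0 0 0;0 0 0 0 0 0;0 0 0 0 0 0;0 0 0 0 0 0;0 0 0 0 0 0;0 0 0 0 0 0",
  "hand": 1,
  "newtons": 20
}}

```text
time_s: 44.1
tcp_pos: [689.2, 69.6, 17.9]
eef_rot: [-2.71, -1.589, 0.0]
force: [-0.5, -0.2, 0.0]
opening: 0.53
finger_force: 19.8
```

>>> {"method": "drive_tool", "body": {
  "increments": "0 0 -0.4 0 0 0;0 0 -1 0 0 0;0 0 -1 0 0 0;0 0 -1 0 0 0;0 0 -0.6 0 0 0;0 0 0 0 0 0"
}}

```text
time_s: 44.85
tcp_pos: [690.0, 69.6, 119.8]
eef_rot: [2.709, 1.589, 0.004]
force: [0.6, -0.2, -0.6]
opening: 0.526
finger_force: 19.8
```

>>> {"method": "drive_tool", "body": {
  "increments": "-0.6 -0.02 0 0 0 0;-0.94 -0.02 0 0 0 0;-0.94 -0.02 0 0 0 0;-0.94 -0.02 0 0 0 0;-0.94 -0.02 0 0 0 0;-0.94 -0.02 0 0 0 0;-0.94 -0.02 0 0 0 0;-0.94 -0.02 0 0 0 0;-0.94 -0.02 0 0 0 0;-0.94 -0.02 0 0 0 0"
}}

```text
time_s: 46.1
tcp_pos: [573.5, -127.0, 117.9]
eef_rot: [2.71, 1.589, 0.0]
force: [-0.3, 0.6, -1.2]
opening: 0.531
finger_force: 19.8
```

>>> {"method": "drive_tool", "body": {
  "increments": "-0.94 -0.02 0 0 0 0;-0.94 -0.02 0 0 0 0;-0.94 -0.02 0 0 0 0;-0.94 -0.02 0 0 0 0;-0.94 -0.02 0 0 0 0;-0.94 -0.02 0 0 0 0;-0.9 -0.03 0 0 0 0;0 0 0 0 0 0"
}}

```text
time_s: 47.1
tcp_pos: [490.2, -268.0, 118.0]
eef_rot: [2.712, 1.586, -0.0]
force: [0.9, 0.4, 0.7]
opening: 0.53
finger_force: 19.8
```

>>> {"method": "drive_tool", "body": {
  "increments": "0 0 0 0 0 -0.9;0 0 0 0 0 -0.9;0 0 0 0 0 -0.9;0 0 0 0 0 -0.9;0 0 0 0 0 -0.9;0 0 0 0 0 -0.9;0 0 0 0 0 -0.84;0 0 0 0 0 0"
}}

```text
time_s: 48.1
tcp_pos: [491.5, -266.0, 117.9]
eef_rot: [1.941, 2.47, 0.001]
force: [0.6, -0.3, -0.9]
opening: 0.525
finger_force: 19.8
```

```bash
python3 - <<'E'
from h import *
from workcell import telemetry
s=telemetry.get_state(); M=R.from_rotvec(s["eef_rot"]).as_matrix(); print("ty",np.degrees(np.arctan2(M[1,1],M[0,1])),s["tcp_pos"],s["opening"])
print(tool(s,np.array([491.5,-266.5])-s["tcp_pos"][:2]))
E
```

```text
ty 13.669666272067936 [ 491.49379953 -266.04348418  117.91527132] 0.525207964718471
[-0.017802   -0.00407443]
```

>>> {"method": "drive_tool", "body": {
  "increments": "0 0 0.9 0 0 0;0 0 0.9 0 0 0;0 0 0.9 0 0 0;0 0 0.7 0 0 0;0 0 0.36 0 0 0;0 0 0.1 0 0 0;0 0 0 0 0 0;0 0 0 0 0 0"
}}

```text
time_s: 49.1
tcp_pos: [491.8, -266.8, 22.3]
eef_rot: [1.94, 2.469, 0.0]
force: [0.2, -0.4, -1.0]
opening: 0.526
finger_force: 19.8
```

>>> {"method": "drive_tool", "body": {
  "increments": "0 0 0.05 0 0 0;0 0 0 0 0 0"
}}

```text
time_s: 49.35
tcp_pos: [491.7, -266.8, 20.8]
eef_rot: [1.94, 2.469, 0.0]
force: [0.6, 0.5, 2.2]
opening: 0.524
finger_force: 19.8
```

>>> {"method": "drive_tool", "body": {
  "increments": "0 0 0 0 0 0;0 0 0 0 0 0;0 0 0 0 0 0;0 0 -0.5 0 0 0;0 0 -1 0 0 0;0 0 -1 0 0 0;0 0 -1 0 0 0;0 0 -1 0 0 0;0 0 -1 0 0 0;0 0 -1 0 0 0",
  "hand": -0.4
}}

```text
time_s: 50.6
tcp_pos: [491.3, -266.6, 184.6]
eef_rot: [1.94, 2.469, 0.0]
force: [-0.4, -0.8, -0.5]
opening: 0.697
finger_force: 0.0
```

>>> {"method": "drive_tool", "body": {
  "increments": "0.93 0.67 -0.1 0 0 0;0.93 0.67 -0.1 0 0 0;0.93 0.67 -0.1 0 0 0;0.93 0.67 -0.1 0 0 0;0.93 0.67 -0.1 0 0 0;0.93 0.67 -0.1 0 0 0;0.93 0.67 -0.1 0 0 0;0.93 0.67 -0.1 0 0 0;0.93 0.67 -0.1 0 0 0;0.93 0.67 -0.1 0 0 0"
}}

```text
time_s: 51.85
tcp_pos: [599.3, -0.1, 208.8]
eef_rot: [1.94, 2.47, 0.001]
force: [0.8, -0.1, 0.0]
opening: 0.697
finger_force: 0.0
```

```bash
python3 - <<'E'
from h import *
from workcell import eyes
a=eyes.capture("scene"); b=eyes.capture("side"); pickle.dump((a,b),open("fin.pkl","wb"))
z=lambda im,x0,y0,w,h:cv2.resize(np.ascontiguousarray(im[y0:y0+h,x0:x0+w,::-1]),(400,300),interpolation=cv2.INTER_CUBIC)
A,B=a["frame"],b["frame"]
cv2.imwrite("pics/fin.png",np.vstack([np.hstack([z(A,75,140,140,105),z(A,330,150,140,105)]),np.hstack([z(B,215,250,160,120),z(A,150,140,220,165)])]))
E
```

```text
(no output)
```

View pics/fin.png

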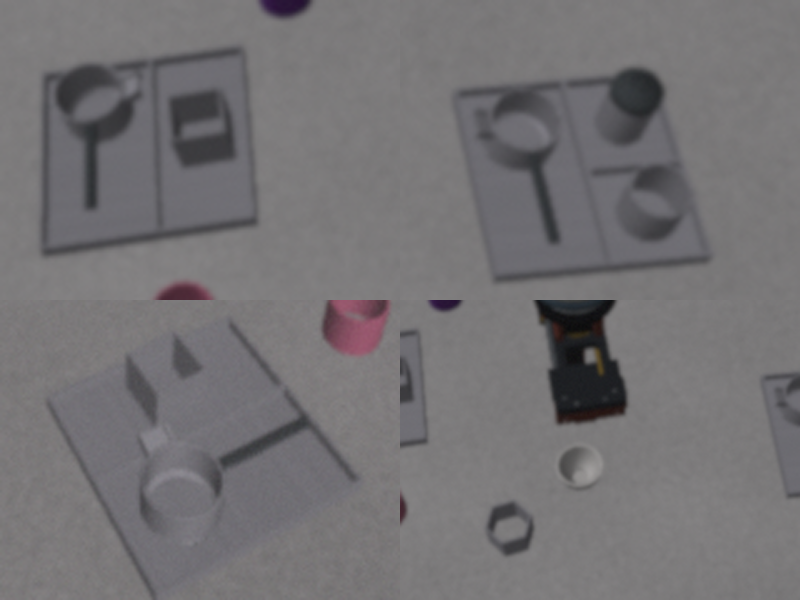

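All five items are placed, and the hex cutter and ramekin haven't moved. One numeric check of pan centring comes before I hand in.

```bash
python3 - <<'E'
from h import *
a,_=pickle.load(open("fin.pkl","rb"))
for n,x0,y0,o,ang,pts in [("two",75,140,(504.5,-310.2),13.6,[(92,93,45),(91,210,40)]),("three",330,150,(515.8,327.1),9.8,[(122,126,45),(155,243,40)])]:
    t=np.radians(ang); x=np.array([np.cos(t),np.sin(t)]); y=np.array([-x[1],x[0]])
    for u,v,z in pts:
        p=plane(a,x0+u*.35,y0+v*.35,z)-o; print(n,p@x,p@y)
E
```

```text
two -38.25330429169179 -36.77812835568667
two 71.4010671221099 -40.14041018063356
three -29.492604349425974 -45.21755659478356
three 74.33551458603337 -41.20861155325826
```

```bash
python3 -c "
from workcell import r
print(r.close_job())"
```

```text
the job is handed in; nothing more can be done
None
```

Both kits are made up in the order asked and handed in after about 52 s of robot time; both pans measured within about 5 mm of the middle of their bays, and the hex cutter and ramekin were left where they stood.

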